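# Find the full tin of screws by its weight and hold it up

## Task

Three identical closed tins of screws stand on the pads of the plywood board; one is still full, the others are part used. Heft all three, one at a time from the left one to the right one as you face the bench: lift each a good 5 cm clear of the board, hold it a second to feel its weight, and stand it back upright on its own pad (if the last is the heaviest you may keep it in hand). Then hold the heaviest up over the board, upright and still, with its underside at least 15 cm above the bench top, and finish while still holding it, with the other two standing on their pads and the bolt and the spanner on the board left as they lie.

Things in the scene. Friction and masses are not known exactly. Their poses are not given: they have to be found in the camera images.
- board: Fixed plywood board on the bench, 150 mm (its x) by 398 mm (its y), top 12 mm above the bench top (bench top is z = 0), a pine cleat 14 mm wide and 18 mm high along each short end. Origin at the centre of its underside; its x points away from the robot, its y to the robot's left, along the row of tins. The row lies 10 mm behind its centre line; the pads are 115 mm apart.
- place_left (a point): Point on top of the board at the centre of the left dark round pad (72 mm wide, flush with the board) (the end of the row at the robot's left, +y); a tin stands here at the start.
- place_middle (a point): Point on top of the board at the centre of the middle dark round pad (72 mm wide, flush with the board); a tin stands here at the start.
- place_right (a point): Point on top of the board at the centre of the right dark round pad (72 mm wide, flush with the board) (-y end of the row); a tin stands here at the start.
- tin_a: One of three outwardly identical closed steel tins of screws: an upright plain metal cylinder, 55 mm in diameter, 75 mm high, with a bright lid on its top 20 mm; origin at the centre of its underside, z up. At the start it stands on one of the three pads of the board; which tin stands on which pad changes. Each weighs between 0.25 and 0.85 kg; the heaviest is at least 0.25 kg heavier than either of the others. Which one it is cannot be seen.
- tin_b: One of three outwardly identical closed steel tins of screws: an upright plain metal cylinder, 55 mm in diameter, 75 mm high, with a bright lid on its top 20 mm; origin at the centre of its underside, z up. At the start it stands on one of the three pads of the board; which tin stands on which pad changes. Each weighs between 0.25 and 0.85 kg; the heaviest is at least 0.25 kg heavier than either of the others. Which one it is cannot be seen.
- tin_c: One of three outwardly identical closed steel tins of screws: an upright plain metal cylinder, 55 mm in diameter, 75 mm high, with a bright lid on its top 20 mm; origin at the centre of its underside, z up. At the start it stands on one of the three pads of the board; which tin stands on which pad changes. Each weighs between 0.25 and 0.85 kg; the heaviest is at least 0.25 kg heavier than either of the others. Which one it is cannot be seen.
- bolt: Bystander: steel coach bolt with a nut, 82 mm long, 22 mm wide, 19 mm high, lying on the board between the left and the middle tin, roughly across the row. Origin at its underside's centre.
- small_spanner: Bystander: flat steel spanner, 172 mm long, 26 mm wide, 5 mm thick, lying along the front of the board. Origin at its underside's centre.
Not all that is in view belongs to the job. What is shaped like the tin_a but red or yellow is not meant.

How it is judged:
By the outcome, as a careful person would: the job done as asked, in the order asked, and still so for the second after the job is handed in, while the arm keeps its last pose, push and grip.
It also fails if it takes over 72 s, if anything falls off the work surface, if the arm or the gripper's body presses on something with over 40 N, if the wrist force passes 120 N, or if a joint passes its speed limit or range.

## Robot

A 6-joint arm with a two-finger parallel gripper is mounted at the origin on a cart in front of the work surface, level with it; the furniture and walls round the work are solid. World frame = base frame: x ahead of the robot, y to its left, z up, the work surface at z = 0. Lengths are in m, angles in rad, forces in N, time in s.
With the tool pointing down it reaches from about 0.4 to 0.825 m from the base axis. Payload 7 kg.
Tool frame: the origin (TCP) lies at the very end of the fingers, on their centre line; the grasp point (between the pads) lies 19 mm behind it; z points along the fingers, x is the direction in which the jaws open and shut, and the axes are right-handed (so a half turn about z gives the same grasp; the last joint's range is limited). The gripper opens to 88 mm and grips with 3 to 60 N. Pads are 19 mm wide; open, the fingers measure 130 mm over their backs; the gripper's body (78 mm by 193 mm) begins 47 mm behind the grasp point.
Start: joints at [-0.91, 0.359, 0.012, 0, -1.224, -0.288], TCP at [0.246, -0.629, 0.227] pointing down, gripper open.
Joint ranges: [-3.07, 3.07], [-1.43, 2.12], [-1.02, 1.25], [-3.03, 1.67], [-3.05, -0], [-3.03, 3.03]. Speed limits (rad/s): [2.39, 2.39, 3.01, 3.14, 3.14, 3.14].

## Interface

Orientations are given as a 3x3 rotation matrix whose columns are the frame's x, y, z axes.
In Python, from plant import telemetry, viewer, r gives the robot as it stands.
- The arm moves only by the tool carry_out, never from a script. Its argument "rows" is a list of rows, each a list of 7 numbers: the shift along the tool's x, y, z in m, then the turn, a rotation vector about the tool's x, y, z in rad, then the finger opening in m, from 0 to 0.0876. A call has 1 to 10 rows; each row shifts and turns the commanded pose from where the row before left it, along the tool's axes as they then stand; what a row does not reach is not made up. A row lasts 1/10 s, in which the tool goes at most 50 mm and 8.59 degrees, less where a joint would pass 70% of its speed; a pose out of reach is approached as far as the arm can. A call with a gripper value outside its range is refused whole. The fingers move at their own pace and stop on an object; "force" is the grip in N (left out, the last holds). Time passes only in rows, so rows that do not move let the fingers close. It gives the time, the measured TCP pose, the force and the opening at its end, in the units of the state.
- telemetry.get_obs(): the state, without advancing time (a new reading comes with each control period).
- viewer.snapshot(name): name is "side" or "top"; returns the picture (480x640x3 uint8, red, green, blue); there is no depth.
- viewer.camera_model(name): a dict with "camera_matrix" (3x3 intrinsics, pixels), "rvec" (rotation vector, rad) and "tvec" (3), from world to camera coordinates, as OpenCV has them. Camera axes: x right, y down, z forward; pixel columns grow to the right and rows downward; lengths in m; the calibration is good to about 2 mm. A picture is of the moment at which its call begins. camera_model takes no time and is no camera call.
- r.finish_job(): hands the job in, once; it reports no verdict.
The state is a dict: "clock": time; "q": joint angles; "qd": joint speeds; "joint_torque": joint torques, N m; "eef_pos": TCP position; "tcp_rot": TCP orientation; "force": force on the tool from outside, world axes, zero at the start; "torque": the same for the moment, N m; "opening": finger opening in m.
Only numpy, scipy, OpenCV 4.12 (cv2) and the standard library are available. Lean on these libraries where they do the work, as an engineer would, in place of code of your own. Each camera call takes 0.05 s, during which the arm holds its last target.

## Working session

There is one attempt and no reset: what is moved stays moved. The work goes in short steps, Python scripts to look and compute and a tool call to move; the robot and the scene stay as the last step left them, time stands still between calls to the robot, and variables do not carry over. Pictures are saved under pics/ and viewed, and the job is handed in when it is done.

Besides the shell and the picture viewer there is one more tool, called after "Emit:" as name([rows], argument=value, ...), one row to a line, values as JSON. carry_out: Moves the arm, as the interface text tells. Its arguments: {"type":"object","properties":{"rows":{"type":"array"},"force":{"type":"number"}},"required":["rows"]}

```bash
ls; mkdir -p pics; python3 - <<'E'
from plant import telemetry, viewer, r
import cv2
o=telemetry.get_obs()
for k in o: print(k,o[k])
for n in("side","top"):
    print(n,viewer.camera_model(n))
    cv2.imwrite(f"pics/{n}0.png",viewer.snapshot(n)[:,:,::-1])
E
```

```text
pics
clock 0.0
q [-9.09870772e-01  3.59353031e-01  1.10747678e-02 -3.21943850e-04
 -1.22410783e+00 -2.88087062e-01]
qd [-7.96587540e-04  6.03055860e-04  3.42495768e-05  4.60694969e-05
  4.84909123e-04 -1.04812374e-03]
joint_torque [-6.37036428e-04 -5.82716954e+01  2.93052721e+01  6.99712291e+00
  6.82882121e-03 -1.67053158e-04]
eef_pos [ 0.24565906 -0.62819286  0.22565659]
tcp_rot [[-3.64157681e-01  9.31337018e-01 -7.36832983e-04]
 [ 9.31335917e-01  3.64158390e-01  1.44085092e-03]
 [ 1.61024171e-03 -1.61542094e-04 -9.99998691e-01]]
force [ 0.07768484  0.09391951 -0.07731761]
torque [-0.05791065  0.03631628  0.04242966]
opening 0.0878745430830204
side {'camera_matrix': array([[495.41171563,   0.        , 321.42790071],
       [  0.        , 495.41171563, 238.24015121],
       [  0.        ,   0.        ,   1.        ]]), 'rvec': array([ 2.30361289, -0.00826984,  0.01631059]), 'tvec': array([-0.50345799, -0.10619341,  1.05256611])}
top {'camera_matrix': array([[604.54178705,   0.        , 322.02075322],
       [  0.        , 604.54178705, 243.33058942],
       [  0.        ,   0.        ,   1.        ]]), 'rvec': array([ 2.23798399, -2.18923349,  0.08303067]), 'tvec': array([-0.22260538,  0.51357806,  0.97987044])}
```

View pics/side0.png

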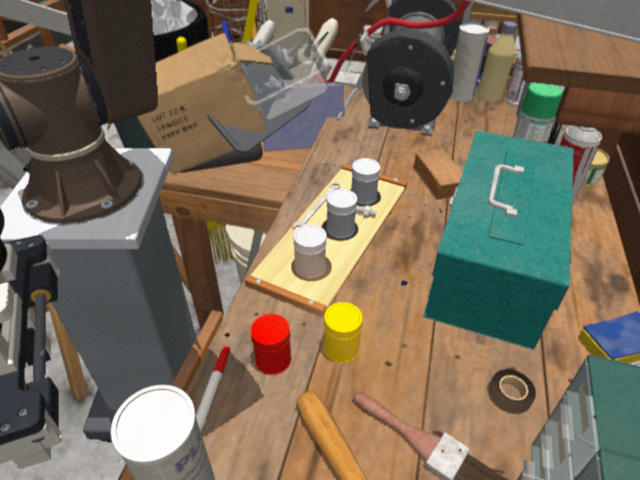

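View pics/top0.png

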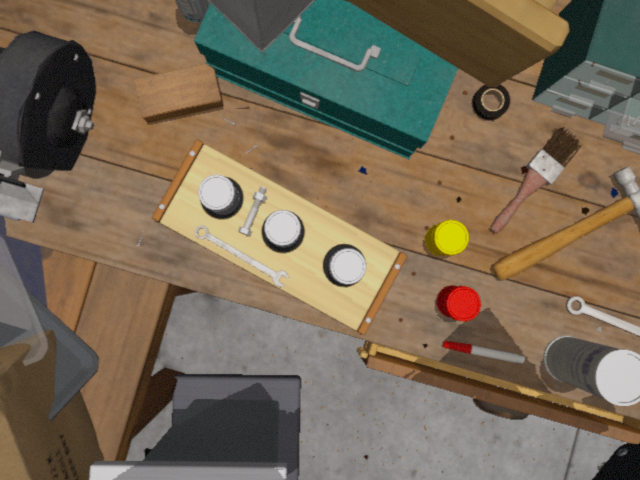

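The side view shows three white-lidded tins at about (311,238), (342,200) and (365,167). In the top view they are at (219,195), (283,230) and (347,265), with the bolt at (254,210) and the spanner at (242,256). I'll zoom in to measure them.

```bash
python3 - <<'E'
import cv2
a=cv2.imread("pics/side0.png")[150:310,240:420];b=cv2.imread("pics/top0.png")[135:335,145:415]
cv2.imwrite("pics/side0z.png",cv2.resize(a,None,fx=3.7,fy=3.7,interpolation=cv2.INTER_CUBIC))
cv2.imwrite("pics/top0z.png",cv2.resize(b,None,fx=2.9,fy=2.9,interpolation=cv2.INTER_CUBIC))
E
```

```text
(no output)
```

View pics/side0z.png

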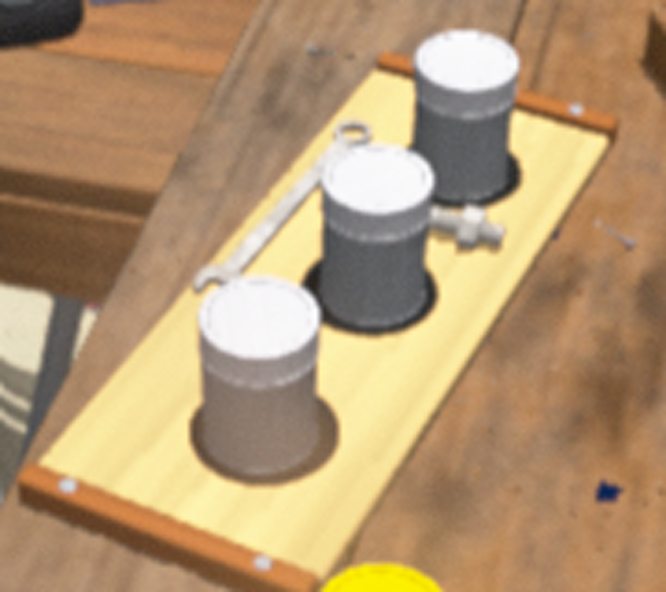

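View pics/top0z.png

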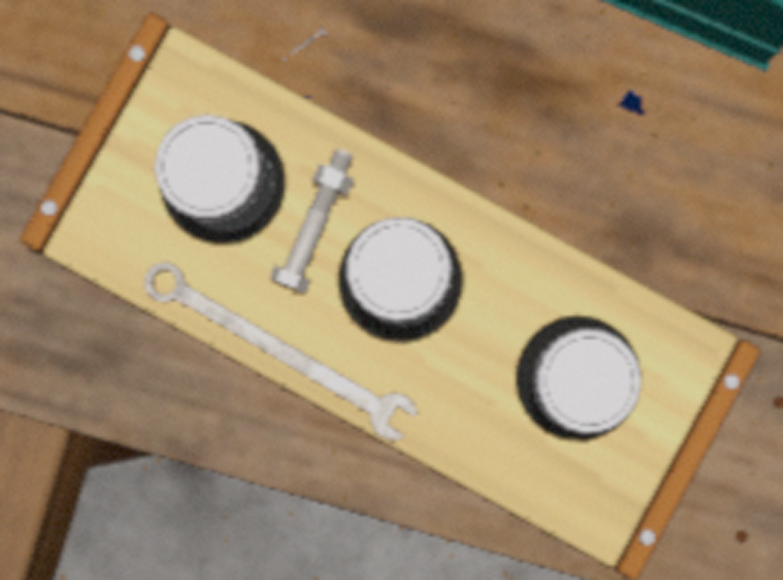

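```bash
cat > h.py <<'E'
import numpy as np, cv2
from plant import viewer
def cam(n):
    m=viewer.camera_model(n); R=cv2.Rodrigues(np.array(m['rvec']))[0]
    return np.array(m['camera_matrix']),R,np.array(m['tvec']).reshape(3,1)
C={n:cam(n) for n in("side","top")}
def tri(ps,pt):
    P=[C[n][0]@np.hstack(C[n][1:]) for n in("side","top")]
    X=cv2.triangulatePoints(P[0],P[1],np.array(ps,float).reshape(2,1),np.array(pt,float).reshape(2,1)); X=(X[:3]/X[3]).ravel()
    e=[np.linalg.norm(proj(n,X)-p) for n,p in(("side",ps),("top",pt))]
    return X,e
def proj(n,X):
    K,R,t=C[n]; return cv2.projectPoints(np.array(X,float).reshape(-1,3),cv2.Rodrigues(R)[0],t,K,None)[0].reshape(-1,2).squeeze()
def atz(n,p,z):
    K,R,t=C[n]; d=R.T@np.linalg.inv(K)@np.array([p[0],p[1],1.]); c=(-R.T@t).ravel()
    return c+d*(z-c[2])/d[2]
E
python3 - <<'E'
from h import *
np.set_printoptions(precision=4,suppress=True)
S=lambda x,y:((x+.5)/3.7+240-.5,(y+.5)/3.7+150-.5); T=lambda x,y:((x+.5)/2.9+145-.5,(y+.5)/2.9+135-.5)
for n,s,t in(("L",(466,61),(208,166)),("M",(377,180),(398,270)),("R",(260,319),(588,380))):
    print(n,*tri(S(*s),T(*t)),atz("top",T(*t),.087),atz("side",S(*s),.087))
for n,t in(("L",(222,180)),("M",(401,279)),("R",(578,378))): print("pad",n,atz("top",T(*t),.012))
print("bolt ends",atz("top",T(342,155),.025),atz("top",T(290,283),.025))
for n,s,t in (("screwR front",(68,485),(647,537)),("screwR back",(262,563),(732,382)),("screwLb",(576,109),(136,53))): print(n,*tri(S(*s),T(*t)))
for p in ((520,20),(300,40),(560,45),(430,25)): print("toolbox?",p,atz("top",p,.15))
E
```

```text
L [ 0.5892 -0.0466  0.0881] [np.float64(0.392117205230999), np.float64(0.33857475426670874)] [ 0.5898 -0.0465  0.087 ] [ 0.5886 -0.0451  0.087 ]
M [ 0.5374 -0.1474  0.0862] [np.float64(0.07000989206921969), np.float64(0.055594278755932265)] [ 0.5375 -0.1474  0.087 ] [ 0.5372 -0.1485  0.087 ]
R [ 0.4815 -0.2487  0.0858] [np.float64(0.3422605632284225), np.float64(0.24812663706627122)] [ 0.4818 -0.2486  0.087 ] [ 0.4809 -0.25    0.087 ]
pad L [ 0.5915 -0.0436  0.012 ]
pad M [ 0.5376 -0.1465  0.012 ]
pad R [ 0.4835 -0.2483  0.012 ]
bolt ends [ 0.6058 -0.1121  0.025 ] [ 0.533 -0.085  0.025]
screwR front [ 0.3945 -0.2884  0.0205] [np.float64(0.4111691173942049), np.float64(0.2835669935622262)]
screwR back [ 0.4826 -0.335   0.0206] [np.float64(0.4333635625435713), np.float64(0.28533254506325073)]
screwLb [0.6608 0.0055 0.0206] [np.float64(0.229607630876511), np.float64(0.20109995394413818)]
toolbox? (520, 20) [ 0.8452 -0.4893  0.15  ]
toolbox? (300, 40) [ 0.8048 -0.1692  0.15  ]
toolbox? (560, 45) [ 0.81   -0.5486  0.15  ]
toolbox? (430, 25) [ 0.8332 -0.3573  0.15  ]
```

```bash
cat >> h.py <<'E'
np.set_printoptions(precision=4,suppress=True)
L=np.array([.5895,-.0465]);M=np.array([.5374,-.1475]);Rt=np.array([.4815,-.249])
u=np.array([.470,.883]); 
def go(xyz,yaw=True):
    from plant import telemetry
    o=telemetry.get_obs(); R=np.array(o['tcp_rot']); p=np.array(o['eef_pos'])
    Rd=np.array([[-.8827,.470,0],[.470,.8827,0],[0,0,-1.]])
    print("t",o['clock'],"pos",p,"F",np.array(o['force']),"open",o['opening'])
    print("shift(tool)",R.T@(np.array(xyz)-p)," shift(desired-rot frame)",Rd.T@(np.array(xyz)-p)," turn(tool)",cv2.Rodrigues(R.T@Rd)[0].ravel())
E
python3 - <<'E'
from h import *
go([*L,.23])
bx=np.array([.883,-.47])
for p,z in(((215,78),0),((405,155),0),((320,120),0)):
    X=atz("top",p,z); print("box",X,"board x rel M",(X[:2]-M)@bx)
for p in((95,160),(40,215)): print("wheel",atz("top",p,.1))
# toolbox top front corners side & top
print(tri((520,331),(412,155)), tri((556,246),(441,95)))
print("can",atz("top",(590,360),.1), "eef px",proj("top",[.246,-.629,.227]),proj("side",[.246,-.629,.227]))
E
```

```text
t 0.1 pos [ 0.2457 -0.6282  0.2257] F [-0.1725 -0.3725 -0.0833] open 0.08752515641125863
shift(tool) [ 0.4166  0.532  -0.0037]  shift(desired-rot frame) [-0.0301  0.6751 -0.0043]  turn(tool) [ 0.0004 -0.0015 -0.7089]
box [ 0.793  -0.0258  0.    ] board x rel M 0.16853451589608698
box [ 0.6714 -0.3486  0.    ] board x rel M 0.21283588986601903
box [ 0.7269 -0.2038  0.    ] board x rel M 0.19379164095711812
wheel [0.6316 0.1336 0.1   ]
wheel [0.5471 0.2113 0.1   ]
(array([ 0.73  , -0.38  ,  0.0036]), [np.float64(51.70636765708245), np.float64(36.49933848567662)]) (array([ 0.7587, -0.3803,  0.1801]), [np.float64(38.7846987488747), np.float64(27.39631637040104)])
can [ 0.3472 -0.6177  0.1   ] eef px [644.8899 453.4189] [ 39.7913 403.4899]
```

```bash
python3 - <<'E'
from h import *
print("can top",tri((156,424),(618,376)))
E
```

```text
can top (array([ 0.3357, -0.6215,  0.1745]), [np.float64(0.7441366492923766), np.float64(0.34917025834225685)])
```

Emit:
carry_out([
  [0,0,-0.01,0,0,-0.118,0.0876],
  [0,0,-0.01,0,0,-0.118,0.0876],
  [0,0,-0.01,0,0,-0.118,0.0876],
  [0,0,-0.01,0,0,-0.118,0.0876],
  [0,0,0,0,0,-0.118,0.0876],
  [0,0,0,0,0,-0.118,0.0876],
  [0,0.02,0,0,0,0,0.0876],
  [0,0.035,0,0,0,0,0.0876],
  [0,0.035,0,0,0,0,0.0876],
  [0,0.035,0,0,0,0,0.0876],
], force=45)

```text
clock: 1.1
eef_pos: [0.3048, -0.5171, 0.2659]
tcp_rot: [[-0.882, 0.471, -0.001], [0.471, 0.882, 0.001], [0.001, 0.0, -1.0]]
force: [1.5, 0.3, 0.0]
opening: 0.0877
```

```bash
python3 -c "
from h import *
go([*L,.2])"
```

```text
t 1.1 pos [ 0.3048 -0.5171  0.2659] F [1.5095 0.3333 0.042 ] open 0.08771928946981812
shift(tool) [-0.0294  0.5492  0.0661]  shift(desired-rot frame) [-0.0301  0.5492  0.0659]  turn(tool) [ 0.0004 -0.001  -0.0014]
```

Emit:
carry_out([
  [-0.003,0.045,0,0,0,0,0.0876],
  [-0.003,0.045,0,0,0,0,0.0876],
  [-0.003,0.045,0,0,0,0,0.0876],
  [-0.003,0.045,0,0,0,0,0.0876],
  [-0.003,0.045,0,0,0,0,0.0876],
  [-0.003,0.045,0,0,0,0,0.0876],
  [-0.003,0.045,0,0,0,0,0.0876],
  [-0.003,0.045,0,0,0,0,0.0876],
  [-0.003,0.045,0,0,0,0,0.0876],
  [-0.003,0.045,0,0,0,0,0.0876],
])

```text
clock: 2.1
eef_pos: [0.5434, -0.1336, 0.2665]
tcp_rot: [[-0.882, 0.47, -0.0], [0.47, 0.882, 0.0], [0.0, -0.0, -1.0]]
force: [0.2, 0.2, -0.5]
opening: 0.0876
```

Emit:
carry_out([
  [0,0.04,0,0,0,0,0.0876],
  [0,0.04,0,0,0,0,0.0876],
  [0,0.018,0.01,0,0,0,0.0876],
  [0,0,0.02,0,0,0,0.0876],
  [0,0,0.02,0,0,0,0.0876],
  [0,0,0.01,0,0,0,0.0876],
  [0,0,0,0,0,0,0.0876],
  [0,0,0,0,0,0,0.0876],
])

```text
clock: 2.9
eef_pos: [0.5892, -0.0494, 0.2071]
tcp_rot: [[-0.882, 0.471, 0.0], [0.471, 0.882, -0.0], [-0.0, -0.0, -1.0]]
force: [0.1, -0.3, 1.1]
opening: 0.0877
```

```bash
python3 -c "
from h import *
go([*L,.035])
for n in('top','side'): cv2.imwrite(f'pics/{n}1.png',viewer.snapshot(n)[:,:,::-1])"
```

```text
t 2.9 pos [ 0.5892 -0.0494  0.2071] F [ 0.064  -0.3045  1.0966] open 0.08765525410513106
shift(tool) [0.0011 0.0027 0.172 ]  shift(desired-rot frame) [0.0011 0.0027 0.1721]  turn(tool) [-0.0001  0.0004 -0.001 ]
```

View pics/side1.png

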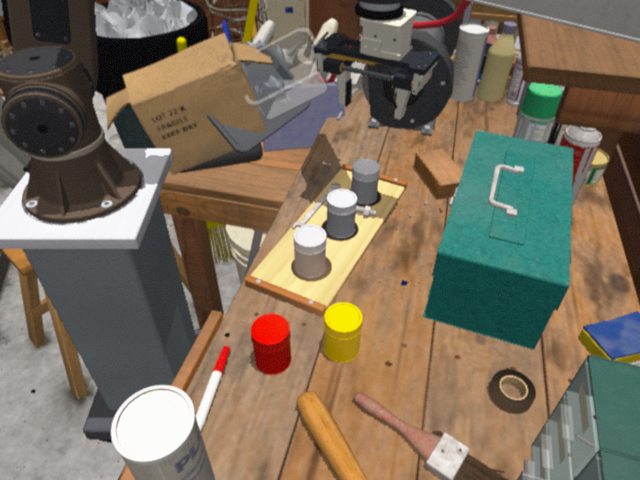

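View pics/top1.png

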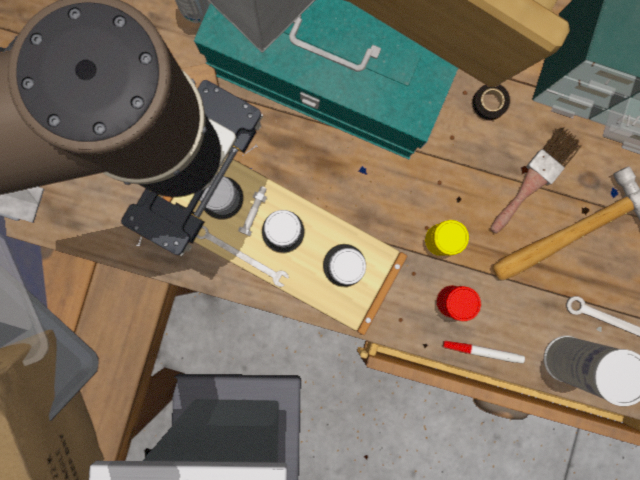

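The gripper hangs over the left tin, with its fingertips at about (348,100) and (405,115) in the side view. The jaws lie across the row and clear the bolt. Next I descend.

Emit:
carry_out([
  [0.001,0.003,0.02,0,0,0,0.0876],
  [0,0,0.03,0,0,0,0.0876],
  [0,0,0.03,0,0,0,0.0876],
  [0,0,0.03,0,0,0,0.0876],
  [0,0,0.025,0,0,0,0.0876],
  [0,0,0.018,0,0,0,0.0876],
  [0,0,0.012,0,0,0,0.0876],
  [0,0,0.006,0,0,0,0.0876],
  [0,0,0,0,0,0,0.0876],
  [0,0,0,0,0,0,0.0876],
])

```text
clock: 4.0
eef_pos: [0.5903, -0.0457, 0.0365]
tcp_rot: [[-0.882, 0.47, 0.001], [0.47, 0.882, 0.0], [-0.001, 0.001, -1.0]]
force: [-0.3, 0.0, 0.5]
opening: 0.0875
```

```bash
python3 -c "
from h import *
go([*L,.035])
cv2.imwrite('pics/side2.png',cv2.resize(viewer.snapshot('side')[50:310,240:480,::-1],None,fx=2.3,fy=2.3))"
```

```text
t 4.0 pos [ 0.5903 -0.0457  0.0365] F [-0.2664  0.0233  0.5   ] open 0.08751597613772182
shift(tool) [ 0.0003 -0.001   0.0015]  shift(desired-rot frame) [ 0.0003 -0.001   0.0015]  turn(tool) [ 0.0008  0.0012 -0.0005]
```

View pics/side2.png

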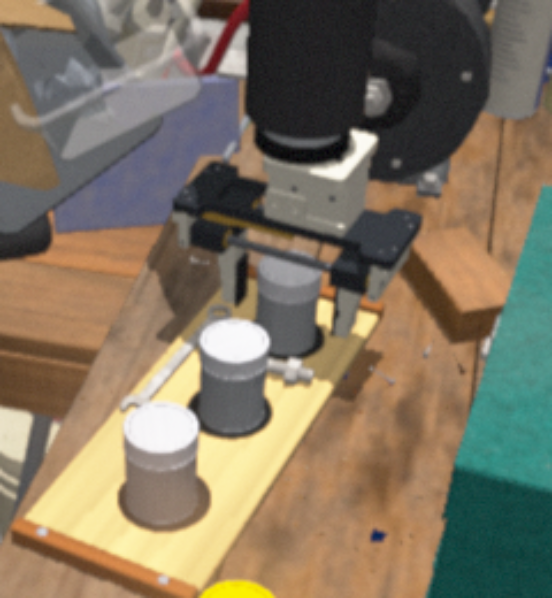

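The left tin sits between the two fingers, at about (235,275) and (345,310) in this crop, and nothing is touching. I'll close on it.

Emit:
carry_out([
  [0,0,0,0,0,0,0.06],
  [0,0,0,0,0,0,0.056],
  [0,0,0,0,0,0,0.052],
  [0,0,0,0,0,0,0.045],
  [0,0,0,0,0,0,0.045],
  [0,0,0,0,0,0,0.045],
  [0,0,0,0,0,0,0.045],
  [0,0,0,0,0,0,0.045],
])

```text
clock: 4.85
eef_pos: [0.5893, -0.0457, 0.0356]
tcp_rot: [[-0.882, 0.471, -0.0], [0.471, 0.882, 0.0], [0.0, -0.0, -1.0]]
force: [-2.9, 1.8, 4.0]
opening: 0.0544
```

Emit:
carry_out([
  [0,0,-0.005,0,0,0,0.045],
  [0,0,-0.01,0,0,0,0.045],
  [0,0,-0.015,0,0,0,0.045],
  [0,0,-0.015,0,0,0,0.045],
  [0,0,-0.015,0,0,0,0.045],
  [0,0,-0.01,0,0,0,0.045],
  [0,0,-0.005,0,0,0,0.045],
  [0,0,-0.005,0,0,0,0.045],
  [0,0,0,0,0,0,0.045],
  [0,0,0,0,0,0,0.045],
])

```text
clock: 5.85
eef_pos: [0.5892, -0.0458, 0.115]
tcp_rot: [[-0.882, 0.471, -0.001], [0.471, 0.882, -0.0], [0.001, -0.0, -1.0]]
force: [0.6, 0.1, -7.5]
opening: 0.0545
```

Emit:
carry_out([
  [0,0,0,0,0,0,0.045],
  [0,0,0,0,0,0,0.045],
  [0,0,0,0,0,0,0.045],
  [0,0,0,0,0,0,0.045],
  [0,0,0,0,0,0,0.045],
  [0,0,0,0,0,0,0.045],
  [0,0,0,0,0,0,0.045],
])

```text
clock: 6.55
eef_pos: [0.5896, -0.0458, 0.1156]
tcp_rot: [[-0.882, 0.471, 0.0], [0.471, 0.882, 0.0], [-0.0, 0.0, -1.0]]
force: [-0.4, -0.4, -8.2]
opening: 0.0543
```

Emit:
carry_out([
  [0,0,0,0,0,0,0.045],
  [0,0,0,0,0,0,0.045],
  [0,0,0,0,0,0,0.045],
  [0,0,0,0,0,0,0.045],
  [0,0,0,0,0,0,0.045],
  [0,0,0,0,0,0,0.045],
  [0,0,0,0,0,0,0.045],
])

```text
clock: 7.25
eef_pos: [0.5895, -0.0458, 0.1156]
tcp_rot: [[-0.882, 0.471, 0.0], [0.471, 0.882, 0.0], [-0.0, 0.0, -1.0]]
force: [-0.2, 0.5, -7.0]
opening: 0.0543
```

```bash
python3 -c "
from h import *
from plant import telemetry
f=[]
for i in range(6):
    im=viewer.snapshot('side'); f.append(telemetry.get_obs()['force'])
print(np.mean(f,0),np.std(f,0),telemetry.get_obs()['joint_torque'])
go([*L,.0345])
cv2.imwrite('pics/side3.png',cv2.resize(im[50:310,240:480,::-1],None,fx=2.3,fy=2.3))"
```

```text
[ 0.1209  0.1678 -7.4176] [0.6658 0.5623 0.4805] [ -0.0032 -54.8168  27.7476   7.111   -0.0232   0.    ]
t 7.55 pos [ 0.5895 -0.0458  0.1156] F [ 0.7668 -0.5708 -7.2462] open 0.05423895100038255
shift(tool) [-0.0003 -0.0006  0.0811]  shift(desired-rot frame) [-0.0003 -0.0006  0.0811]  turn(tool) [-0.     -0.     -0.0008]
```

View pics/side3.png

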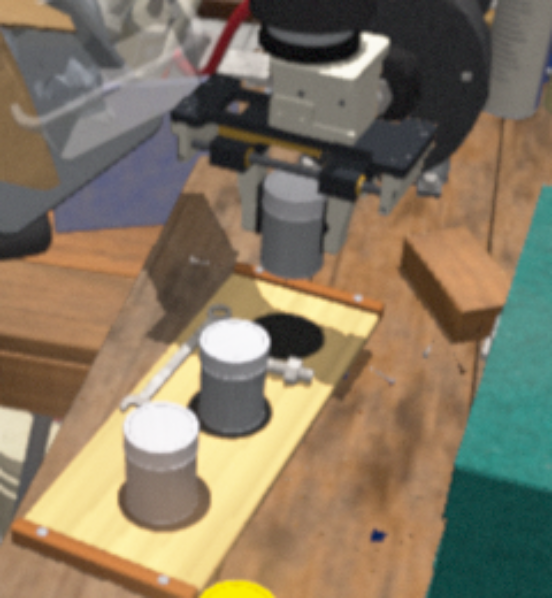

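Held load is about 7.4 N, or 0.75 kg, and the tin hangs upright well clear of the pad. I'll put it back.

Emit:
carry_out([
  [-0.001,0.001,0.005,0,0,0,0.045],
  [0,0,0.01,0,0,0,0.045],
  [0,0,0.015,0,0,0,0.045],
  [0,0,0.015,0,0,0,0.045],
  [0,0,0.015,0,0,0,0.045],
  [0,0,0.01,0,0,0,0.045],
  [0,0,0.005,0,0,0,0.045],
  [0,0,0.003,0,0,0,0.045],
  [0,0,0.001,0,0,0,0.045],
  [0,0,0,0,0,0,0.045],
])

```text
clock: 8.55
eef_pos: [0.5912, -0.0454, 0.0369]
tcp_rot: [[-0.882, 0.471, 0.001], [0.471, 0.882, 0.0], [-0.001, 0.0, -1.0]]
force: [0.7, 0.1, -7.5]
opening: 0.0546
```

Emit:
carry_out([
  [0,0,0,0,0,0,0.045],
  [0,0,0,0,0,0,0.045],
  [0,0,0,0,0,0,0.045],
])

```text
clock: 8.85
eef_pos: [0.5911, -0.0454, 0.0369]
tcp_rot: [[-0.882, 0.471, 0.001], [0.471, 0.882, 0.0], [-0.0, 0.0, -1.0]]
force: [0.9, 0.0, -6.7]
opening: 0.0543
```

Still hanging about 1 mm above the board. I'll ease it down.

Emit:
carry_out([
  [0,0,0.0005,0,0,0,0.045],
  [0,0,0.0005,0,0,0,0.045],
  [0,0,0.0005,0,0,0,0.045],
  [0,0,0,0,0,0,0.045],
  [0,0,0,0,0,0,0.045],
])

```text
clock: 9.35
eef_pos: [0.591, -0.0454, 0.0356]
tcp_rot: [[-0.882, 0.47, 0.0], [0.47, 0.882, -0.0], [-0.0, 0.0, -1.0]]
force: [-3.5, 1.3, 1.9]
opening: 0.0546
```

Emit:
carry_out([
  [0,0,0,0,0,0,0.058],
  [0,0,0,0,0,0,0.066],
  [0,0,0,0,0,0,0.076],
  [0,0,0,0,0,0,0.0876],
  [0,0,0,0,0,0,0.0876],
  [0,0,0,0,0,0,0.0876],
  [0,0,0,0,0,0,0.0876],
])

```text
clock: 10.05
eef_pos: [0.5909, -0.0454, 0.035]
tcp_rot: [[-0.882, 0.471, 0.0], [0.471, 0.882, -0.0], [-0.0, 0.0, -1.0]]
force: [-0.2, -1.2, 0.5]
opening: 0.0872
```

```bash
python3 -c "
from h import *
go([*M,.13])"
```

```text
t 10.05 pos [ 0.5909 -0.0454  0.035 ] F [-0.1593 -1.1816  0.5229] open 0.08723928006381632
shift(tool) [-0.0008 -0.1153 -0.095 ]  shift(desired-rot frame) [-0.0007 -0.1153 -0.095 ]  turn(tool) [ 0.      0.     -0.0007]
```

Emit:
carry_out([
  [0,0,-0.01,0,0,0,0.0876],
  [0,0,-0.02,0,0,0,0.0876],
  [0,0,-0.03,0,0,0,0.0876],
  [0,0,-0.03,0,0,0,0.0876],
  [0,-0.01,-0.01,0,0,0,0.0876],
  [0,-0.025,0,0,0,0,0.0876],
  [0,-0.035,0,0,0,0,0.0876],
  [0,-0.03,0,0,0,0,0.0876],
  [0,-0.015,0,0,0,0,0.0876],
  [0,0,0,0,0,0,0.0876],
])

```text
clock: 11.05
eef_pos: [0.5357, -0.1483, 0.1354]
tcp_rot: [[-0.881, 0.473, 0.0], [0.473, 0.881, 0.0], [0.0, 0.0, -1.0]]
force: [1.0, -0.2, -0.4]
opening: 0.0877
```

Emit:
carry_out([
  [0,0,0,0,0,0,0.0876],
  [0,0,0,0,0,0,0.0876],
])

```text
clock: 11.25
eef_pos: [0.5373, -0.1464, 0.1351]
tcp_rot: [[-0.883, 0.47, 0.0], [0.47, 0.883, 0.0], [-0.0, 0.0, -1.0]]
force: [0.4, -0.2, 0.1]
opening: 0.088
```

```bash
python3 -c "
from h import *
go([*M,.0355])
cv2.imwrite('pics/side4.png',cv2.resize(viewer.snapshot('side')[50:310,240:480,::-1],None,fx=2.3,fy=2.3))"
```

```text
t 11.25 pos [ 0.5373 -0.1464  0.1351] F [ 0.4158 -0.1971  0.114 ] open 0.08797735418362226
shift(tool) [-0.0006 -0.001   0.0996]  shift(desired-rot frame) [-0.0006 -0.001   0.0996]  turn(tool) [ 0.0002  0.0003 -0.0003]
```

View pics/side4.png

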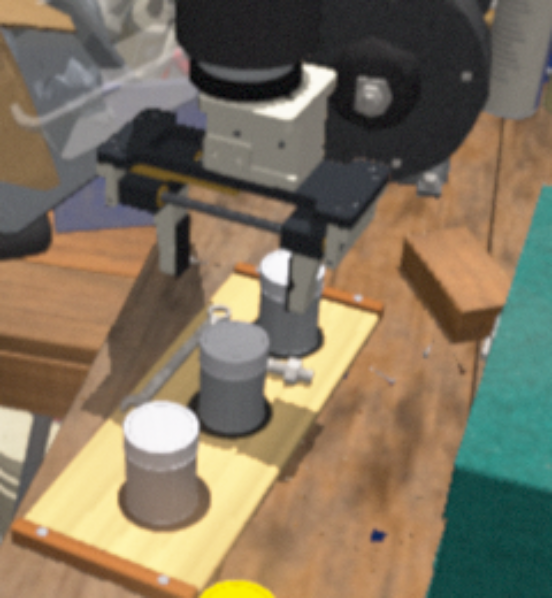

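The left tin stands upright on its pad at about (290,310) in the crop, and the jaws are over the middle tin. I'll descend onto that one.

Emit:
carry_out([
  [-0.0005,-0.001,0.01,0,0,0,0.0876],
  [0,0,0.025,0,0,0,0.0876],
  [0,0,0.025,0,0,0,0.0876],
  [0,0,0.02,0,0,0,0.0876],
  [0,0,0.013,0,0,0,0.0876],
  [0,0,0.0065,0,0,0,0.0876],
  [0,0,0,0,0,0,0.0876],
  [0,0,0,0,0,0,0.08],
  [0,0,0,0,0,0,0.06],
  [0,0,0,0,0,0,0.056],
])

```text
clock: 12.3
eef_pos: [0.5373, -0.148, 0.0364]
tcp_rot: [[-0.882, 0.471, 0.002], [0.471, 0.882, 0.0], [-0.001, 0.001, -1.0]]
force: [0.7, -0.3, -0.1]
opening: 0.0694
```

Emit:
carry_out([
  [0,0,0,0,0,0,0.052],
  [0,0,0,0,0,0,0.045],
  [0,0,0,0,0,0,0.045],
  [0,0,0,0,0,0,0.045],
  [0,0,0,0,0,0,0.045],
  [0,0,0,0,0,0,0.045],
])

```text
clock: 12.9
eef_pos: [0.537, -0.148, 0.036]
tcp_rot: [[-0.882, 0.47, 0.001], [0.47, 0.882, -0.0], [-0.001, 0.0, -1.0]]
force: [-0.2, -0.4, 5.9]
opening: 0.0546
```

Emit:
carry_out([
  [0,0,-0.005,0,0,0,0.045],
  [0,0,-0.01,0,0,0,0.045],
  [0,0,-0.015,0,0,0,0.045],
  [0,0,-0.015,0,0,0,0.045],
  [0,0,-0.015,0,0,0,0.045],
  [0,0,-0.01,0,0,0,0.045],
  [0,0,-0.005,0,0,0,0.045],
  [0,0,-0.005,0,0,0,0.045],
  [0,0,0,0,0,0,0.045],
  [0,0,0,0,0,0,0.045],
])

```text
clock: 13.9
eef_pos: [0.5364, -0.148, 0.1151]
tcp_rot: [[-0.882, 0.471, -0.001], [0.471, 0.882, 0.0], [0.001, -0.0, -1.0]]
force: [-0.8, 0.3, -3.6]
opening: 0.0543
```

Emit:
carry_out([
  [0,0,0,0,0,0,0.045],
  [0,0,0,0,0,0,0.045],
  [0,0,0,0,0,0,0.045],
  [0,0,0,0,0,0,0.045],
  [0,0,0,0,0,0,0.045],
  [0,0,0,0,0,0,0.045],
  [0,0,0,0,0,0,0.045],
])

```text
clock: 14.6
eef_pos: [0.5368, -0.148, 0.1156]
tcp_rot: [[-0.882, 0.471, 0.0], [0.471, 0.882, 0.0], [-0.0, 0.0, -1.0]]
force: [-0.3, -0.6, -2.4]
opening: 0.0546
```

Emit:
carry_out([
  [0,0,0,0,0,0,0.045],
  [0,0,0,0,0,0,0.045],
  [0,0,0,0,0,0,0.045],
  [0,0,0,0,0,0,0.045],
  [0,0,0,0,0,0,0.045],
  [0,0,0,0,0,0,0.045],
  [0,0,0,0,0,0,0.045],
])

```text
clock: 15.3
eef_pos: [0.5367, -0.148, 0.1155]
tcp_rot: [[-0.882, 0.471, -0.0], [0.471, 0.882, -0.0], [0.0, -0.0, -1.0]]
force: [-0.7, 0.1, -3.4]
opening: 0.0548
```

```bash
python3 -c "
from h import *
from plant import telemetry
f=[]
for i in range(6):
    im=viewer.snapshot('side'); f.append(telemetry.get_obs()['force'])
print(np.mean(f,0),np.std(f,0),telemetry.get_obs()['joint_torque'])
go([*M,.0355])
cv2.imwrite('pics/side5.png',cv2.resize(im[50:310,240:480,::-1],None,fx=2.3,fy=2.3))"
```

```text
[-0.1801  0.4042 -2.4796] [0.551  0.349  0.4725] [  0.0023 -47.6442  25.5986   6.3002  -0.0098  -0.    ]
t 15.6 pos [ 0.5368 -0.148   0.1156] F [ 0.0181  0.1689 -3.2833] open 0.05429141800110446
shift(tool) [-0.0003  0.0007  0.0801]  shift(desired-rot frame) [-0.0003  0.0007  0.0801]  turn(tool) [ 0.      0.     -0.0007]
```

View pics/side5.png

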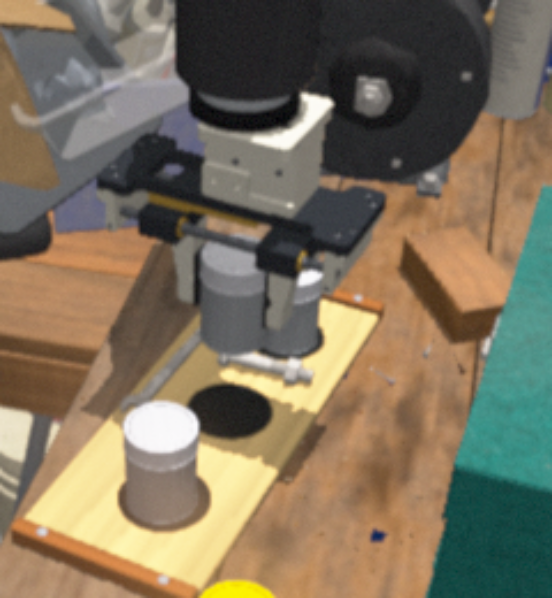

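The middle tin is lifted clear, with its bare pad at (230,410) in the crop, and reads about 2.5–3 N. I'll put it back.

Emit:
carry_out([
  [0,0.001,0.005,0,0,0,0.045],
  [0,0,0.01,0,0,0,0.045],
  [0,0,0.015,0,0,0,0.045],
  [0,0,0.015,0,0,0,0.045],
  [0,0,0.015,0,0,0,0.045],
  [0,0,0.01,0,0,0,0.045],
  [0,0,0.005,0,0,0,0.045],
  [0,0,0.003,0,0,0,0.045],
  [0,0,0.001,0,0,0,0.045],
  [0,0,0,0,0,0,0.045],
])

```text
clock: 16.6
eef_pos: [0.5376, -0.1471, 0.0369]
tcp_rot: [[-0.882, 0.471, 0.001], [0.471, 0.882, -0.0], [-0.001, 0.0, -1.0]]
force: [-0.3, -0.2, -2.6]
opening: 0.0542
```

Emit:
carry_out([
  [0,0,0.0005,0,0,0,0.045],
  [0,0,0.0005,0,0,0,0.045],
  [0,0,0,0,0,0,0.045],
  [0,0,0,0,0,0,0.045],
  [0,0,0,0,0,0,0.045],
])

```text
clock: 17.1
eef_pos: [0.5375, -0.1471, 0.036]
tcp_rot: [[-0.882, 0.471, 0.001], [0.471, 0.882, -0.0], [-0.001, 0.0, -1.0]]
force: [-0.6, 0.1, 1.6]
opening: 0.0546
```

Emit:
carry_out([
  [0,0,0,0,0,0,0.058],
  [0,0,0,0,0,0,0.066],
  [0,0,0,0,0,0,0.076],
  [0,0,0,0,0,0,0.0876],
  [0,0,0,0,0,0,0.0876],
  [0,0,0,0,0,0,0.0876],
  [0,0,0,0,0,0,0.0876],
])

```text
clock: 17.8
eef_pos: [0.5372, -0.1471, 0.0355]
tcp_rot: [[-0.882, 0.471, -0.0], [0.471, 0.882, -0.0], [0.0, -0.0, -1.0]]
force: [-1.1, 0.1, 0.0]
opening: 0.0876
```

Emit:
carry_out([
  [0,0,-0.01,0,0,0,0.0876],
  [0,0,-0.02,0,0,0,0.0876],
  [0,0,-0.03,0,0,0,0.0876],
  [0,0,-0.03,0,0,0,0.0876],
  [0,-0.01,-0.01,0,0,0,0.0876],
  [0,-0.025,0,0,0,0,0.0876],
  [0,-0.035,0,0,0,0,0.0876],
  [0,-0.03,0,0,0,0,0.0876],
  [0,-0.015,0,0,0,0,0.0876],
  [0,0,0,0,0,0,0.0876],
])

```text
clock: 18.8
eef_pos: [0.482, -0.2499, 0.1358]
tcp_rot: [[-0.881, 0.473, -0.0], [0.473, 0.881, 0.0], [0.0, 0.0, -1.0]]
force: [0.2, 0.3, -0.9]
opening: 0.087
```

Emit:
carry_out([
  [0,0,0,0,0,0,0.0876],
  [0,0,0,0,0,0,0.0876],
])

```text
clock: 19.0
eef_pos: [0.4835, -0.2481, 0.1356]
tcp_rot: [[-0.883, 0.47, 0.0], [0.47, 0.883, 0.0], [-0.0, 0.0, -1.0]]
force: [0.4, -0.6, 0.5]
opening: 0.0876
```

```bash
python3 -c "
from h import *
go([*Rt,.0355])
cv2.imwrite('pics/side6.png',cv2.resize(viewer.snapshot('side')[50:310,240:480,::-1],None,fx=2.3,fy=2.3))"
```

```text
t 19.0 pos [ 0.4835 -0.2481  0.1356] F [ 0.4297 -0.5538  0.5376] open 0.08758585162613877
shift(tool) [ 0.0013 -0.0018  0.1001]  shift(desired-rot frame) [ 0.0013 -0.0017  0.1001]  turn(tool) [ 0.0001  0.0001 -0.0003]
```

View pics/side6.png

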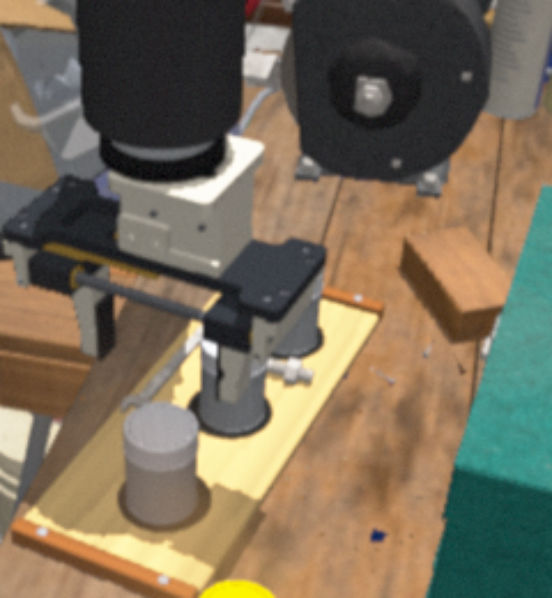

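The middle tin is back on its pad at about (232,390) in the crop, and the gripper hangs over the right tin at about (160,460).

Emit:
carry_out([
  [0.001,-0.0015,0.01,0,0,0,0.0876],
  [0,0,0.025,0,0,0,0.0876],
  [0,0,0.025,0,0,0,0.0876],
  [0,0,0.02,0,0,0,0.0876],
  [0,0,0.013,0,0,0,0.0876],
  [0,0,0.007,0,0,0,0.0876],
  [0,0,0,0,0,0,0.0876],
  [0,0,0,0,0,0,0.08],
  [0,0,0,0,0,0,0.06],
  [0,0,0,0,0,0,0.056],
])

```text
clock: 20.05
eef_pos: [0.482, -0.2495, 0.0363]
tcp_rot: [[-0.882, 0.47, 0.001], [0.47, 0.882, -0.0], [-0.001, 0.0, -1.0]]
force: [-0.2, -0.2, 0.1]
opening: 0.0692
```

Emit:
carry_out([
  [0,0,0,0,0,0,0.052],
  [0,0,0,0,0,0,0.045],
  [0,0,0,0,0,0,0.045],
  [0,0,0,0,0,0,0.045],
  [0,0,0,0,0,0,0.045],
  [0,0,0,0,0,0,0.045],
])

```text
clock: 20.65
eef_pos: [0.4814, -0.2494, 0.0359]
tcp_rot: [[-0.882, 0.471, -0.0], [0.471, 0.882, -0.0], [0.0, -0.0, -1.0]]
force: [-2.2, 1.6, 5.9]
opening: 0.0548
```

Emit:
carry_out([
  [0,0,-0.005,0,0,0,0.045],
  [0,0,-0.01,0,0,0,0.045],
  [0,0,-0.015,0,0,0,0.045],
  [0,0,-0.015,0,0,0,0.045],
  [0,0,-0.015,0,0,0,0.045],
  [0,0,-0.01,0,0,0,0.045],
  [0,0,-0.005,0,0,0,0.045],
  [0,0,-0.005,0,0,0,0.045],
  [0,0,0,0,0,0,0.045],
  [0,0,0,0,0,0,0.045],
])

```text
clock: 21.65
eef_pos: [0.4812, -0.2493, 0.1151]
tcp_rot: [[-0.882, 0.471, -0.001], [0.471, 0.882, 0.0], [0.001, -0.0, -1.0]]
force: [-0.7, 0.2, -3.4]
opening: 0.0543
```

Emit:
carry_out([
  [0,0,0,0,0,0,0.045],
  [0,0,0,0,0,0,0.045],
  [0,0,0,0,0,0,0.045],
  [0,0,0,0,0,0,0.045],
  [0,0,0,0,0,0,0.045],
  [0,0,0,0,0,0,0.045],
  [0,0,0,0,0,0,0.045],
])

```text
clock: 22.35
eef_pos: [0.4815, -0.2494, 0.1156]
tcp_rot: [[-0.882, 0.471, 0.0], [0.471, 0.882, 0.0], [-0.0, 0.0, -1.0]]
force: [0.4, -0.2, -3.1]
opening: 0.0547
```

Emit:
carry_out([
  [0,0,0,0,0,0,0.045],
  [0,0,0,0,0,0,0.045],
  [0,0,0,0,0,0,0.045],
  [0,0,0,0,0,0,0.045],
  [0,0,0,0,0,0,0.045],
  [0,0,0,0,0,0,0.045],
  [0,0,0,0,0,0,0.045],
])

```text
clock: 23.05
eef_pos: [0.4815, -0.2494, 0.1156]
tcp_rot: [[-0.882, 0.471, 0.0], [0.471, 0.882, -0.0], [-0.0, 0.0, -1.0]]
force: [-0.2, -0.2, -4.0]
opening: 0.0542
```

```bash
python3 -c "
from h import *
from plant import telemetry
f=[]
for i in range(6):
    im=viewer.snapshot('side'); f.append(telemetry.get_obs()['force'])
print(np.mean(f,0),np.std(f,0),telemetry.get_obs()['joint_torque'])
go([*Rt,.0355])
cv2.imwrite('pics/side7.png',cv2.resize(im[50:310,240:480,::-1],None,fx=2.3,fy=2.3))"
```

```text
[-0.0871 -0.156  -3.5961] [0.4928 0.4681 0.411 ] [ -0.     -45.9815  25.6428   6.3448   0.0058   0.    ]
t 23.35 pos [ 0.4815 -0.2494  0.1156] F [ 0.0248  0.075  -3.3471] open 0.05476543603612462
shift(tool) [0.0002 0.0004 0.0801]  shift(desired-rot frame) [0.0002 0.0004 0.0801]  turn(tool) [-0.     -0.     -0.0007]
```

View pics/side7.png

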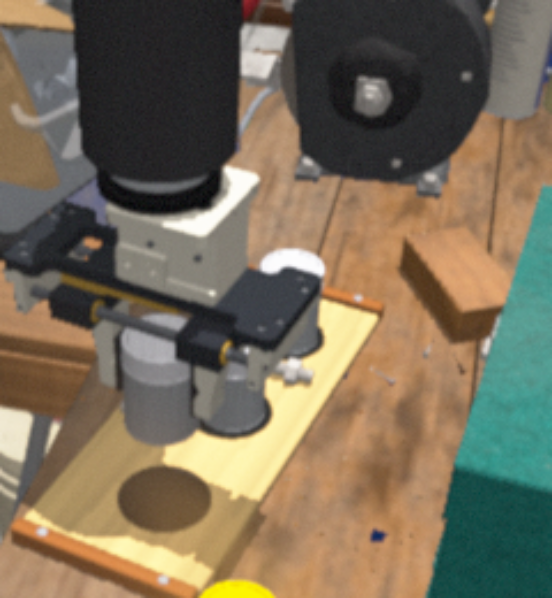

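The right tin hangs upright over its pad, which is at (165,498) in the crop, and reads about 3.6 N. The left tin at 7.4 N is the heaviest. I'll put this one back, shifted about 2 mm toward the pad centre.

Emit:
carry_out([
  [-0.001,0.001,0.005,0,0,0,0.045],
  [0,0,0.01,0,0,0,0.045],
  [0,0,0.015,0,0,0,0.045],
  [0,0,0.015,0,0,0,0.045],
  [0,0,0.015,0,0,0,0.045],
  [0,0,0.01,0,0,0,0.045],
  [0,0,0.005,0,0,0,0.045],
  [0,0,0.003,0,0,0,0.045],
  [0,0,0.001,0,0,0,0.045],
  [0,0,0,0,0,0,0.045],
])

```text
clock: 24.35
eef_pos: [0.4832, -0.2491, 0.0369]
tcp_rot: [[-0.882, 0.471, 0.001], [0.471, 0.882, -0.0], [-0.001, 0.0, -1.0]]
force: [0.3, 0.7, -3.8]
opening: 0.0544
```

Emit:
carry_out([
  [0,0,0.0005,0,0,0,0.045],
  [0,0,0.0005,0,0,0,0.045],
  [0,0,0,0,0,0,0.045],
  [0,0,0,0,0,0,0.045],
  [0,0,0,0,0,0,0.045],
])

```text
clock: 24.85
eef_pos: [0.4832, -0.249, 0.0359]
tcp_rot: [[-0.882, 0.47, 0.001], [0.47, 0.882, -0.0], [-0.001, 0.0, -1.0]]
force: [0.2, 1.3, -0.7]
opening: 0.0549
```

Emit:
carry_out([
  [0,0,0.0004,0,0,0,0.045],
  [0,0,0,0,0,0,0.045],
  [0,0,0,0,0,0,0.058],
  [0,0,0,0,0,0,0.066],
  [0,0,0,0,0,0,0.076],
  [0,0,0,0,0,0,0.0876],
  [0,0,0,0,0,0,0.0876],
  [0,0,0,0,0,0,0.0876],
  [0,0,0,0,0,0,0.0876],
])

```text
clock: 25.75
eef_pos: [0.4828, -0.249, 0.0351]
tcp_rot: [[-0.882, 0.471, -0.0], [0.471, 0.882, 0.0], [0.0, -0.0, -1.0]]
force: [1.1, -0.1, -0.4]
opening: 0.0873
```

Emit:
carry_out([
  [0,0,-0.01,0,0,0,0.0876],
  [0,0,-0.02,0,0,0,0.0876],
  [0,0,-0.03,0,0,0,0.0876],
  [0,0,-0.03,0,0,0,0.0876],
  [0,0.01,-0.01,0,0,0,0.0876],
  [0,0.03,0,0,0,0,0.0876],
  [0,0.04,0,0,0,0,0.0876],
  [0,0.04,0,0,0,0,0.0876],
  [0,0.04,0,0,0,0,0.0876],
  [0,0.035,0,0,0,0,0.0876],
])

```text
clock: 26.75
eef_pos: [0.5753, -0.0749, 0.1356]
tcp_rot: [[-0.883, 0.47, 0.0], [0.47, 0.883, 0.0], [-0.0, 0.0, -1.0]]
force: [1.0, -0.3, 0.1]
opening: 0.0877
```

Emit:
carry_out([
  [0,0.025,0,0,0,0,0.0876],
  [0,0.01,0,0,0,0,0.0876],
  [0,0,0,0,0,0,0.0876],
  [0,0,0,0,0,0,0.0876],
  [0,0,0,0,0,0,0.0876],
])

```text
clock: 27.25
eef_pos: [0.5905, -0.0469, 0.1352]
tcp_rot: [[-0.882, 0.471, -0.0], [0.471, 0.882, -0.0], [0.0, -0.0, -1.0]]
force: [-0.5, -0.9, 1.1]
opening: 0.0876
```

```bash
python3 -c "
from h import *
go([.591,-.0454,.0355])
cv2.imwrite('pics/side8.png',cv2.resize(viewer.snapshot('side')[50:310,240:480,::-1],None,fx=2.3,fy=2.3))"
```

```text
t 27.25 pos [ 0.5905 -0.0469  0.1352] F [-0.5362 -0.8915  1.059 ] open 0.08760090369732251
shift(tool) [0.0003 0.0016 0.0997]  shift(desired-rot frame) [0.0003 0.0016 0.0997]  turn(tool) [-0.0002 -0.0003 -0.0016]
```

View pics/side8.png

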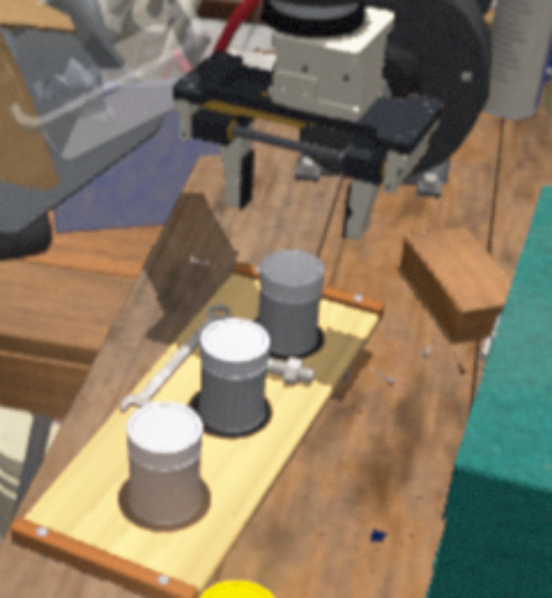

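All three tins stand upright on their pads at crop positions (291,300), (234,380) and (165,470), and the bolt and spanner are unmoved. I'll re-grasp the left tin.

Emit:
carry_out([
  [0,0.0015,0.01,0,0,0,0.0876],
  [0,0,0.025,0,0,0,0.0876],
  [0,0,0.025,0,0,0,0.0876],
  [0,0,0.02,0,0,0,0.0876],
  [0,0,0.013,0,0,0,0.0876],
  [0,0,0.0065,0,0,0,0.0876],
  [0,0,0,0,0,0,0.0876],
  [0,0,0,0,0,0,0.08],
  [0,0,0,0,0,0,0.06],
  [0,0,0,0,0,0,0.056],
])

```text
clock: 28.3
eef_pos: [0.5924, -0.0446, 0.0365]
tcp_rot: [[-0.882, 0.471, 0.002], [0.471, 0.882, 0.0], [-0.001, 0.001, -1.0]]
force: [-0.3, 0.4, -0.5]
opening: 0.0693
```

Emit:
carry_out([
  [0,0,0,0,0,0,0.052],
  [0,0,0,0,0,0,0.045],
  [0,0,0,0,0,0,0.045],
  [0,0,0,0,0,0,0.045],
  [0,0,0,0,0,0,0.045],
  [0,0,0,0,0,0,0.045],
])

```text
clock: 28.9
eef_pos: [0.5918, -0.0446, 0.036]
tcp_rot: [[-0.882, 0.47, 0.0], [0.47, 0.882, 0.0], [-0.0, 0.0, -1.0]]
force: [-2.5, 2.0, 6.0]
opening: 0.0547
```

Emit:
carry_out([
  [0,0,-0.005,0,0,0,0.045],
  [0,0,-0.01,0,0,0,0.045],
  [0,0,-0.02,0,0,0,0.045],
  [0,0,-0.025,0,0,0,0.045],
  [0,0,-0.025,0,0,0,0.045],
  [0,0,-0.025,0,0,0,0.045],
  [0,0,-0.025,0,0,0,0.045],
  [0,0,-0.02,0,0,0,0.045],
  [0,0,-0.01,0,0,0,0.045],
  [0,0,-0.005,0,0,0,0.045],
])

```text
clock: 29.9
eef_pos: [0.5917, -0.0447, 0.2063]
tcp_rot: [[-0.882, 0.471, 0.001], [0.471, 0.882, 0.0], [-0.0, 0.001, -1.0]]
force: [-0.3, -0.0, -7.8]
opening: 0.0545
```

Emit:
carry_out([
  [0,0,0,0,0,0,0.045],
  [0,0,0,0,0,0,0.045],
  [0,0,0,0,0,0,0.045],
  [0,0,0,0,0,0,0.045],
  [0,0,0,0,0,0,0.045],
  [0,0,0,0,0,0,0.045],
  [0,0,0,0,0,0,0.045],
  [0,0,0,0,0,0,0.045],
  [0,0,0,0,0,0,0.045],
  [0,0,0,0,0,0,0.045],
])

```text
clock: 30.9
eef_pos: [0.5918, -0.0448, 0.2057]
tcp_rot: [[-0.882, 0.471, 0.0], [0.471, 0.882, -0.0], [-0.0, 0.0, -1.0]]
force: [0.6, -0.1, -7.8]
opening: 0.0543
```

```bash
python3 -c "
from h import *
go([.591,-.0454,.205])
im=viewer.snapshot('side'); it=viewer.snapshot('top')
cv2.imwrite('pics/side9.png',im[:,:,::-1])
cv2.imwrite('pics/top9.png',it[:,:,::-1])"
```

```text
t 30.9 pos [ 0.5918 -0.0448  0.2057] F [ 0.6    -0.1006 -7.8113] open 0.054343172090739016
shift(tool) [ 0.0004 -0.0009  0.0007]  shift(desired-rot frame) [ 0.0004 -0.0009  0.0007]  turn(tool) [ 0.      0.0001 -0.0007]
```

View pics/side9.png

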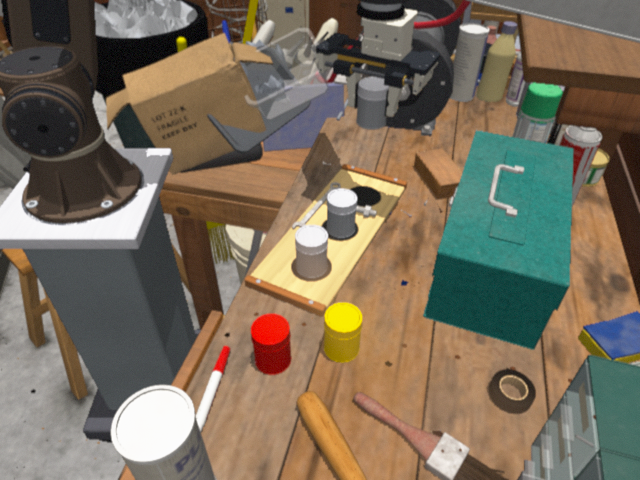

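View pics/top9.png

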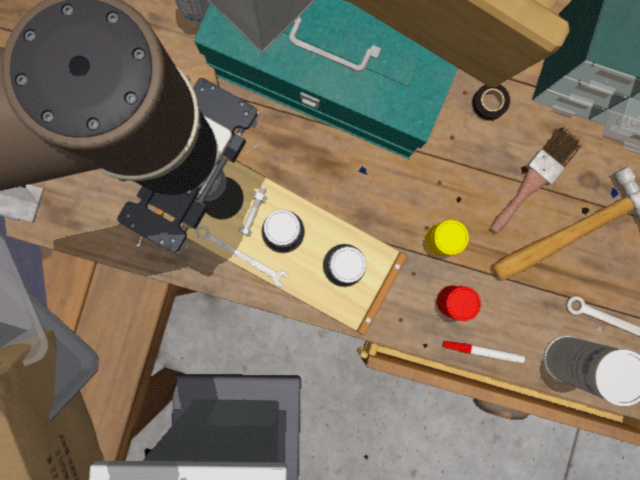

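The heaviest tin is held upright at (373,102) in the side view. The other two stand on their pads at (283,230) and (347,265) in the top view, with the bolt and spanner unmoved. One last check on the underside height, then I'll hand in.

```bash
python3 -c "
from h import *
for z in(.15,.182): print(z,proj('side',[.5918,-.0448,z]), 'front rim', proj('side',[.5918,-.0448-.0275,z]))
from plant import r,telemetry
o=telemetry.get_obs(); print(o['force'],np.abs(o['qd']).max(),o['eef_pos'],o['opening'])
print(r.finish_job())"
```

```text
0.15 [369.5835 137.7463] front rim [370.8375 145.5302]
0.182 [370.8812 122.368 ] front rim [372.1955 129.9851]
[ 1.1204  0.1659 -7.7731] 0.0012970771010369893 [ 0.5918 -0.0447  0.2057] 0.05455810001715738
the job is handed in; nothing more can be done
None
```

I hefted all three tins from left to right and put each back on its own pad. I then lifted the heaviest, the left one, again and handed in while holding it at about 31 s of the 72 s allowed.

| Tin | Measured weight | Mass |
|---|---|---|
| Left | about 7.4–7.8 N | 0.75–0.8 kg |
| Middle | about 2.5–3 N | 0.25–0.3 kg |
| Right | about 3.6 N | 0.37 kg |

Each lift raised the tin about 8 cm and held it for more than a second.

- **Height:** the underside of the held tin is at about 0.18 m by the arm's own reading. In the side camera its lower rim is at row 127–130, where a height of 0.182 m should put it (row 130), not 0.15 m (row 145).
- **Stillness:** the arm was at rest at hand-in. The finger opening was steady at 54.5 mm and the load at 7.8 N.
- **Other objects:** both pictures show the middle and right tins upright on their pads, with the bolt and the spanner where they were.

No check failed. I returned the tins to within 1–2 mm of where they stood, nudged slightly toward the pad centres.

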